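# Start the archive scan with three push switches

## Task

Start the scan of the old photograph: with the fingertips, lightly press in the green (power), then the yellow (lamp), then the blue (scan) push switch, in that order, each until its cap has gone down to its stop or nearly so; it stays down by itself. Press gently straight down, without picking up, tipping or shoving the switches about, and do not press the red one (cancel). Leave the exhibits lying around as they are.

Things in the scene. Friction and masses are not known exactly. Their poses are not given: they have to be found in the camera images.
- green_base: the loose white round housing of the wireless push switch with the green cap (power): 64 mm diameter, 30 mm high, 0.3 kg, rubber foot, upright on the table; origin at the centre of its underside, z up
- green_top (a point): centre of the flat top of the green cap, which sticks up from the middle of its housing: a 40 mm collar whose top carries a 37 mm springy rubber pad of the same colour. The pad's top is about 50 mm above the table when the cap is up, 40 mm when fully in; the pad gives about 1.6 mm under the 4 N that moves the cap (0.4 mm per N, 7 mm at most) and springs back; the point moves with it
- green (a joint): how far the green cap is pressed straight down into its housing, m: 0 to 0.001 at the start (up), 0.010 at the stop. It resists with about 4 N all the way, then meets a stop, and stays where it is left (no spring back); it counts as in from 0.006
- yellow_base: the loose white round housing of the wireless push switch with the yellow cap (scanner lamp): 64 mm diameter, 30 mm high, 0.3 kg, rubber foot, upright on the table; origin at the centre of its underside, z up
- yellow_top (a point): centre of the flat top of the yellow cap, which sticks up from the middle of its housing: a 40 mm collar whose top carries a 37 mm springy rubber pad of the same colour. The pad's top is about 50 mm above the table when the cap is up, 40 mm when fully in; the pad gives about 1.6 mm under the 4 N that moves the cap (0.4 mm per N, 7 mm at most) and springs back; the point moves with it
- yellow (a joint): how far the yellow cap is pressed straight down into its housing, m: 0 to 0.001 at the start (up), 0.010 at the stop. It resists with about 4 N all the way, then meets a stop, and stays where it is left (no spring back); it counts as in from 0.006
- blue_base: the loose white round housing of the wireless push switch with the blue cap (start scan): 64 mm diameter, 30 mm high, 0.3 kg, rubber foot, upright on the table; origin at the centre of its underside, z up
- blue_top (a point): centre of the flat top of the blue cap, which sticks up from the middle of its housing: a 40 mm collar whose top carries a 37 mm springy rubber pad of the same colour. The pad's top is about 50 mm above the table when the cap is up, 40 mm when fully in; the pad gives about 1.6 mm under the 4 N that moves the cap (0.4 mm per N, 7 mm at most) and springs back; the point moves with it
- blue (a joint): how far the blue cap is pressed straight down into its housing, m: 0 to 0.001 at the start (up), 0.010 at the stop. It resists with about 4 N all the way, then meets a stop, and stays where it is left (no spring back); it counts as in from 0.006
- red_base: the loose white round housing of the wireless push switch with the red cap (cancel): 64 mm diameter, 30 mm high, 0.3 kg, rubber foot, upright on the table; origin at the centre of its underside, z up
- red_top (a point): centre of the flat top of the red cap, which sticks up from the middle of its housing: a 40 mm collar whose top carries a 37 mm springy rubber pad of the same colour. The pad's top is about 50 mm above the table when the cap is up, 40 mm when fully in; the pad gives about 1.6 mm under the 4 N that moves the cap (0.4 mm per N, 7 mm at most) and springs back; the point moves with it
- red (a joint): how far the red cap is pressed straight down into its housing, m: 0 to 0.001 at the start (up), 0.010 at the stop. It resists with about 4 N all the way, then meets a stop, and stays where it is left (no spring back); must stay up
- mess_tin: aluminium mess tin with lid, 134 mm diameter, 135 mm tall, standing; loose exhibit, to be left alone; origin at the centre of its underside, z up
- cigarette_case: flat steel cigarette case, 90 x 70 x 15 mm, lying flat; loose exhibit, to be left alone; origin at the centre of its underside, z up
- medal_box: open blue box with a bronze medal on a grey bed, 110 x 90 x 45 mm; loose exhibit, to be left alone; origin at the centre of its underside, z up
- loupe: black and steel desk loupe, 52 mm diameter, 38 mm tall, standing; loose exhibit, to be left alone; origin at the centre of its underside, z up
- spectacle_case: brown spectacle case, 155 (x) x 60 (y) x 38 mm, lying; loose exhibit, to be left alone; origin at the centre of its underside, z up
- slide_box: amber plastic slide box with a pale seam, 100 x 75 x 30 mm, lying; loose exhibit, to be left alone; origin at the centre of its underside, z up
Mind the look-alikes: they are no part of the job. What is shaped like the red_base but orange is not meant. What is shaped like the blue_base but brown is not meant.

How it is judged:
By the outcome, as a careful person would: the job done as asked, in the order asked, and still so for the second after the job is handed in, with the robot touching nothing.
It also fails if it takes over 54 s, if anything falls off the work surface, if the arm or the gripper's body presses on something with over 40 N, if the wrist force passes 120 N, or if a joint passes its speed limit or range.

## Robot

A 6-joint arm with a two-finger parallel gripper is mounted at the origin on the work surface. World frame = base frame: x ahead of the robot, y to its left, z up, the work surface at z = 0. Lengths are in m, angles in degrees, forces in N, time in s.
With the tool pointing down it reaches from about 0.4 to 0.825 m from the base axis. Payload 7 kg.
Tool frame: the origin (TCP) lies on the centre line of the jaws, within the pads' length; the fingertips stand 19 mm ahead of it and the grasp point (between the pads) is the TCP; z points along the fingers, y is the line along which they close (so a half turn about z gives the same grasp; the last joint's range is limited). The gripper opens to 88 mm and grips with 3 to 60 N. Pads are 19 mm wide; open, the fingers measure 130 mm over their backs; the gripper's body (78 mm by 193 mm) begins 47 mm behind the grasp point.
Start: joints at [-48.295, 20.546, 0.682, 0, -70.136, -16.507], TCP at [0.287, -0.611, 0.246] pointing down, gripper open.
Joint ranges: [-176.03, 176.03], [-82.01, 121.73], [-58.28, 71.71], [-173.87, 95.51], [-174.79, -0.11], [-173.66, 173.66]. Speed limits (degrees/s): [136.94, 136.94, 172.46, 180, 180, 180].

## Interface

Orientations are given as [roll, pitch, yaw] about the fixed x, y, z axes, in that order (R = Rz(yaw) Ry(pitch) Rx(roll)).
In Python, from plant import get_state, capture, close_job gives the robot as it stands.
- The arm moves only by the tool apply_moves, never from a script. Its argument "targets" is a list of rows, each a list of 7 numbers: the opening, from 0 (shut) to 1 (fully open), then the shift along the tool's x, y, z normalised to -1 to 1, where 1 is 1000 mm, then the turn, a rotation vector about the tool's x, y, z normalised to -1 to 1, where 1 is 90 degrees. In form: [[claw, tx, ty, tz, ax, ay, az], ...]. A call has 1 to 20 rows; each row shifts and turns the commanded pose from where the row before left it, along the tool's axes as they then stand; what a row does not reach is not made up. A row lasts 1/12 s, in which the tool goes at most 41.7 mm and 7.16 degrees, less where a joint would pass 70% of its speed; a pose out of reach is approached as far as the arm can. A call with a number of a shift or a turn outside -1 to 1 is refused whole. A call with a gripper value outside its range is refused whole. The fingers move at their own pace and stop on an object; "newtons" is the grip in N (left out, the last holds). Time passes only in rows, so rows that do not move let the fingers close. It gives the time, the measured TCP pose, the force, the opening and the grip force at its end, in the units of the state.
- get_state(): the state, without advancing time (a new reading comes with each control period).
- capture(name): name is "scene" or "top"; returns a dict with "frame" (480x640x3 uint8, red, green, blue), "range_z" (480x640 float32, m along the optical axis (not along the pixel's ray), 0 where there is no reading), "camera_matrix" (3x3 intrinsics, pixels), "T" (4x4, takes a point from camera to world coordinates). Camera axes: x right, y down, z forward; pixel columns grow to the right and rows downward; lengths in m; the calibration is good to about 2 mm. A picture is of the moment at which its call begins.
- close_job(): hands the job in; it is judged then, once.
The state is a dict: "time_s": time; "joints": joint angles; "qd": joint speeds; "joint_torque": joint torques, N m; "tcp_pos": TCP position; "eef_rot": TCP orientation; "contact_force": force on the tool from outside, world axes, zero at the start; "moment": the same for the moment, N m; "gripper_width": finger opening in m; "gripper_force": force on a finger pad.
Only numpy, scipy, OpenCV 4.12 (cv2) and the standard library are available. Lean on these libraries where they do the work, as an engineer would, in place of code of your own. Each camera call takes 0.05 s, during which the arm holds its last target. There are 200 camera calls.

## Working session

There is one attempt and no reset: what is moved stays moved. The work goes in short steps, Python scripts to look and compute and a tool call to move; the robot and the scene stay as the last step left them, time stands still between calls to the robot, and variables do not carry over. Pictures are saved under pics/ and viewed, at most 10 in all, crops included, and the job is handed in when it is done.

Besides the shell and the picture viewer there is one more tool, called after "Request:" as name(argument=value, ...), one argument or row to a line, values as JSON. apply_moves: Moves the arm, as the interface text tells. Scaled input: -1 to 1 covers 1000 mm each way for a shift and 90 degrees each way for a turn. Its arguments: {"type":"object","properties":{"targets":{"type":"array","items":{"type":"array","items":{"type":"number"}}},"newtons":{"type":"number"}},"required":["targets"]}

```bash
mkdir -p pics
python3 - <<'E'
from plant import get_state,capture
import cv2,numpy as np
s=get_state();print(s)
for n in("scene","top"):
    c=capture(n);np.savez(f"{n}.npz",**c);cv2.imwrite(f"pics/{n}.png",c["frame"][...,::-1]);print(n,c["T"].round(3).tolist(),c["camera_matrix"].tolist())
E
```

```text
{'time_s': 0.0, 'joints': array([-4.82935518e+01,  2.05922210e+01,  6.32194218e-01, -1.96552981e-02,
       -7.01336505e+01, -1.65067051e+01]), 'qd': array([-0.02460383, -0.12014233,  0.00451614,  0.02860975, -0.08951774,
        0.00794437]), 'joint_torque': array([ 4.85823675e-04, -5.82714200e+01,  2.93064612e+01,  6.99748233e+00,
        6.93586378e-03, -1.56536134e-04]), 'tcp_pos': array([ 0.28717709, -0.61035811,  0.24460324]), 'eef_rot': array([ 1.79904933e+02, -8.90335171e-03, -1.54806944e+02]), 'contact_force': array([0.16967618, 0.36496241, 0.16754814]), 'moment': array([ 0.08653312, -0.00138125,  0.01757396]), 'gripper_force': 0.0, 'gripper_width': 0.08745366891391483}
scene [[0.706, 0.594, -0.386, 1.019], [0.708, -0.583, 0.398, -0.528], [0.012, -0.554, -0.832, 1.133], [0.0, 0.0, 0.0, 1.0]] [[465.93214246246964, 0.0, 319.3566388023429], [0.0, 465.93214246246964, 238.00971390005844], [0.0, 0.0, 1.0]]
top [[-0.018, -0.992, 0.125, 0.335], [-1.0, 0.018, -0.006, -0.025], [0.003, -0.125, -0.992, 1.634], [0.0, 0.0, 0.0, 1.0]] [[489.89104006359474, 0.0, 314.6881367056862], [0.0, 489.89104006359474, 237.10389578932845], [0.0, 0.0, 1.0]]
```

View pics/top.png

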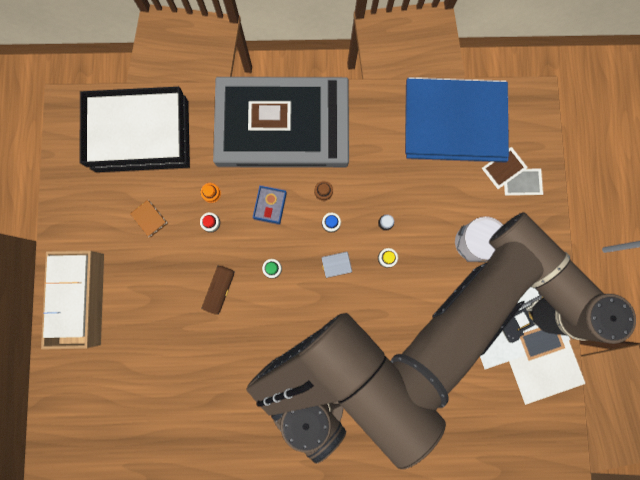

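View pics/scene.png

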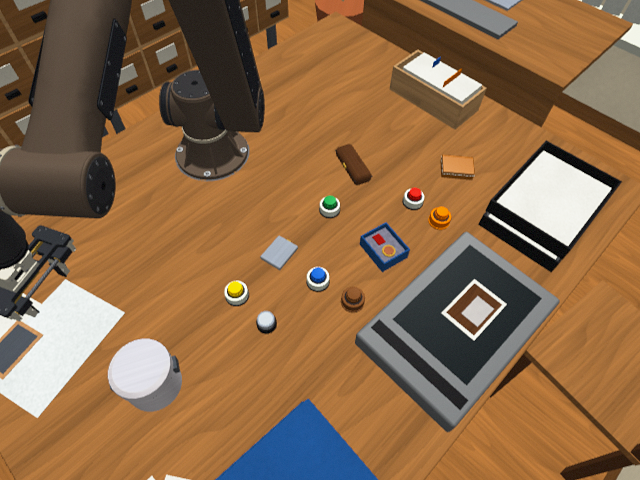

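The top view shows green at (271,268), yellow at (389,257), blue at (331,222) and red at (209,222). The look-alikes are orange (210,190) and brown (324,190), both all one colour. The three targets have white housings. In the scene view green is at (330,205), yellow at (236,291) and blue at (318,277).

```bash
cat > h.py <<'E'
import cv2,numpy as np
H={"green":(50,80),"yellow":(26,34),"blue":(105,125)}
PX={"top":{"green":(271,268),"yellow":(389,257),"blue":(331,222)},"scene":{"green":(330,205),"yellow":(236,291),"blue":(318,277)}}
def ray(c,u,v,z):
    K,T=c["camera_matrix"],c["T"]; d=T[:3,:3]@np.linalg.inv(K)@[u,v,1]; o=T[:3,3]
    return o+d*(z-o[2])/d[2]
def tri(a,b):
    A=[];B=[]
    for c,(u,v) in(a,b):
        d=c["T"][:3,:3]@np.linalg.inv(c["camera_matrix"])@[u,v,1]; d/=np.linalg.norm(d)
        P=np.eye(3)-np.outer(d,d);A.append(P);B.append(P@c["T"][:3,3])
    return np.linalg.lstsq(np.vstack(A),np.hstack(B),rcond=None)[0]
def blob(c,k,px,r=20):
    hsv=cv2.cvtColor(c["frame"],cv2.COLOR_RGB2HSV);lo,hi=H[k]
    m=cv2.inRange(hsv,(lo,130,60),(hi,255,255));w=np.zeros_like(m);cv2.circle(w,px,r,255,-1);m&=w
    M=cv2.moments(m,True);return m,(M["m10"]/M["m00"],M["m01"]/M["m00"]),M["m00"]
E
python3 - <<'E'
from h import *
C={n:dict(np.load(n+".npz")) for n in PX}
for k in H:
    p={}
    for n,c in C.items():
        m,uv,a=blob(c,k,PX[n][k]);p[n]=(c,uv)
        # depth-based points: pixels with world z > 42mm
        v,u=np.nonzero(m);Z=c["range_z"][v,u];P=np.linalg.inv(c["camera_matrix"])@np.array([u,v,1+0*u])*Z
        W=(c["T"][:3,:3]@P).T+c["T"][:3,3];t=W[W[:,2]>.045]
        print(k,n,np.round(uv,1),a,"plane",ray(c,*uv,.045).round(4),"depth top",np.median(t,0).round(4) if len(t) else None,len(t),"zmax",np.percentile(W[:,2],90).round(4))
    print("tri",tri(p["top"],p["scene"]).round(4))
a=C["top"]["frame"][170:290,190:410];b=C["scene"]["frame"][180:310,215:375]
a=cv2.resize(a,(550,300),interpolation=2);b=cv2.resize(b,(369,300),interpolation=2)
cv2.imwrite("pics/crop.png",np.vstack([a,cv2.copyMakeBorder(b,0,0,0,181,0)])[...,::-1])
E
```

```text
green top [271.2 267.7] 114.0 plane [0.4386 0.1082 0.045 ] depth top [0.4374 0.1086 0.0501] 89 zmax 0.054
green scene [329.5 202. ] 132.0 plane [0.445  0.1047 0.045 ] depth top [0.4428 0.1071 0.048 ] 84 zmax 0.05
tri [0.4397 0.1095 0.0356]
yellow top [388.6 257.2] 98.0 plane [ 0.466  -0.2738  0.045 ] depth top [ 0.4663 -0.2746  0.0499] 85 zmax 0.0532
yellow scene [234.5 286.8] 122.0 plane [ 0.4679 -0.274   0.045 ] depth top [ 0.4699 -0.2744  0.0479] 103 zmax 0.0501
tri [ 0.4665 -0.2738  0.0427]
blue top [331.4 221.2] 119.0 plane [ 0.5877 -0.0902  0.045 ] depth top [ 0.5877 -0.0889  0.0493] 80 zmax 0.0526
blue scene [317.7 275. ] 176.0 plane [ 0.5956 -0.0938  0.045 ] depth top [ 0.5923 -0.0917  0.0477] 99 zmax 0.0495
tri [ 0.5903 -0.0899  0.033 ]
```

View pics/crop.png

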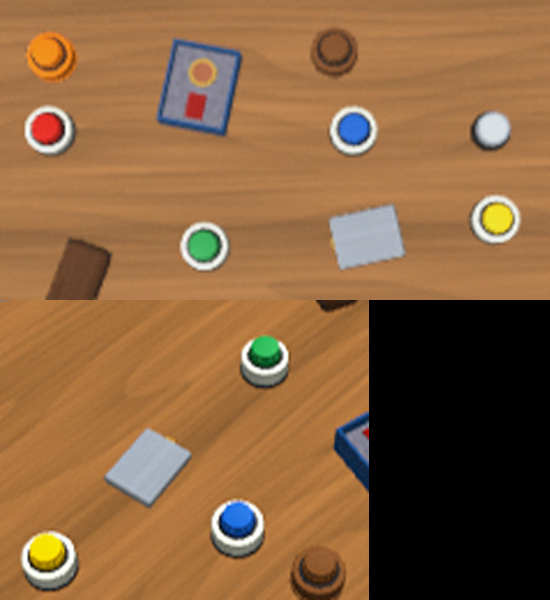

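The crop confirms it. Green, yellow and blue have white housings, while the orange and brown look-alikes and the red cancel switch are set apart. I'm closing the gripper and travelling high towards green.

Request:
apply_moves(
  targets=[
    [0,0,0,0,0,0,0],
    [0,-0.0215,0.0184,0,0,0,0],
    [0,-0.0215,0.0184,0,0,0,0],
    [0,-0.0215,0.0184,0,0,0,0],
    [0,-0.0215,0.0184,0,0,0,0],
    [0,-0.0215,0.0184,0,0,0,0],
    [0,-0.0215,0.0184,0,0,0,0],
    [0,-0.0215,0.0184,0,0,0,0],
    [0,-0.0215,0.0184,0,0,0,0],
    [0,-0.0215,0.0184,0,0,0,0],
    [0,-0.0215,0.0184,0,0,0,0],
    [0,-0.0215,0.0184,0,0,0,0],
    [0,-0.0215,0.0184,0,0,0,0],
    [0,-0.0215,0.0184,0,0,0,0],
    [0,-0.0215,0.0184,0,0,0,0],
    [0,0,0,0,0,0,0],
  ],
  newtons=10,
)

```text
time_s: 1.43
tcp_pos: [0.4515, -0.2464, 0.2457]
eef_rot: [180.0, 0.1, -154.6]
contact_force: [-0.6, -0.4, 0.5]
gripper_width: 0.0007
gripper_force: 0.0
```

Request:
apply_moves(
  targets=[
    [0,-0.011,0.0252,0,0,0,0],
    [0,-0.011,0.0252,0,0,0,0],
    [0,-0.011,0.0252,0,0,0,0],
    [0,-0.011,0.0252,0,0,0,0],
    [0,-0.011,0.0252,0,0,0,0],
    [0,-0.011,0.0252,0,0,0,0],
    [0,-0.011,0.0252,0,0,0,0],
    [0,-0.011,0.0252,0,0,0,0],
    [0,-0.011,0.0252,0,0,0,0],
    [0,-0.011,0.0252,0,0,0,0],
    [0,-0.011,0.0252,0,0,0,0],
    [0,-0.011,0.0252,0,0,0,0],
    [0,-0.011,0.0252,0,0,0,0],
    [0,0,0,0,0,0,0],
    [0,0,0,0,0,0,0],
    [0,0,0,0,0,0,0],
    [0,0,0,0,0,0,0],
  ],
)

```text
time_s: 2.85
tcp_pos: [0.4398, 0.1071, 0.2455]
eef_rot: [-180.0, -0.0, -154.8]
contact_force: [-0.6, -1.0, 0.4]
gripper_width: 0.0002
gripper_force: 0.0
```

Request:
apply_moves(
  targets=[
    [0,0,0,0.021,0,0,0],
    [0,0,0,0.021,0,0,0],
    [0,0,0,0.021,0,0,0],
    [0,0,0,0.021,0,0,0],
    [0,0,0,0.021,0,0,0],
    [0,0,0,0.021,0,0,0],
    [0,0,0,0.021,0,0,0],
    [0,0,0,0.021,0,0,0],
    [0,0,0,0,0,0,0],
    [0,0,0,0,0,0,0],
    [0,0,0,0,0,0,0],
  ],
)

```text
time_s: 3.77
tcp_pos: [0.4406, 0.1076, 0.0785]
eef_rot: [-180.0, 0.0, -154.8]
contact_force: [0.3, 0.5, -0.3]
gripper_width: 0.0002
gripper_force: 0.0
```

Run:
```python
from plant import get_state,capture
import cv2,numpy as np
s=get_state();print(s["tcp_pos"],s["contact_force"])
a=capture("scene")["frame"][140:270,250:410];b=capture("top")["frame"][210:310,210:330]
cv2.imwrite("pics/g1.png",np.hstack([cv2.resize(a,(400,325),interpolation=2),cv2.resize(b,(390,325),interpolation=2)])[...,::-1])
```

```text
[0.44062893 0.10761424 0.07854036] [ 0.29789744  0.53014632 -0.26987298]
```

View pics/g1.png

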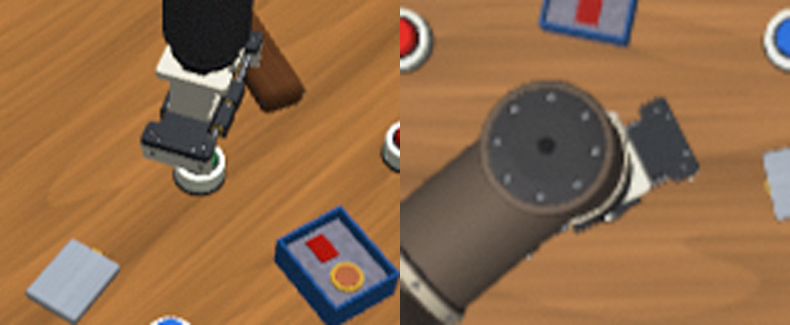

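The closed tips hover centred over the green cap (crop, about (205,160)). Next I press slowly and watch the force.

Request:
apply_moves(
  targets=[
    [0,0,0,0.002,0,0,0],
    [0,0,0,0.002,0,0,0],
    [0,0,0,0.002,0,0,0],
    [0,0,0,0.002,0,0,0],
    [0,0,0,0.001,0,0,0],
    [0,0,0,0.001,0,0,0],
    [0,0,0,0.001,0,0,0],
    [0,0,0,0.001,0,0,0],
    [0,0,0,0.001,0,0,0],
    [0,0,0,0.001,0,0,0],
    [0,0,0,0.001,0,0,0],
    [0,0,0,0.001,0,0,0],
    [0,0,0,0,0,0,0],
    [0,0,0,0,0,0,0],
  ],
)

```text
time_s: 5.03
tcp_pos: [0.4399, 0.1078, 0.0615]
eef_rot: [180.0, -0.0, -154.8]
contact_force: [-1.6, 0.1, 3.1]
gripper_width: 0.0003
gripper_force: 1.6
```

Request:
apply_moves(
  targets=[
    [0,0,0,0.001,0,0,0],
    [0,0,0,0.001,0,0,0],
    [0,0,0,0.001,0,0,0],
    [0,0,0,0,0,0,0],
    [0,0,0,0,0,0,0],
  ],
)

```text
time_s: 5.45
tcp_pos: [0.44, 0.1078, 0.0585]
eef_rot: [180.0, -0.0, -154.8]
contact_force: [-0.6, 0.9, 4.0]
gripper_width: 0.0007
gripper_force: 1.7
```

Request:
apply_moves(
  targets=[
    [0,0,0,0.001,0,0,0],
    [0,0,0,0.001,0,0,0],
    [0,0,0,0,0,0,0],
    [0,0,0,0,0,0,0],
  ],
)

```text
time_s: 5.78
tcp_pos: [0.44, 0.1078, 0.0566]
eef_rot: [-180.0, 0.0, -154.8]
contact_force: [-1.9, 0.4, 6.6]
gripper_width: 0.0006
gripper_force: 3.2
```

Green is at its stop (6.6 N). I lift straight up and move to yellow.

Request:
apply_moves(
  targets=[
    [0,0,0,-0.004,0,0,0],
    [0,0,0,-0.011,0,0,0],
    [0,0,0,-0.02,0,0,0],
    [0,0,0,-0.02,0,0,0],
    [0,0,0,-0.02,0,0,0],
    [0,0.0099,-0.0255,0,0,0,0],
    [0,0.0099,-0.0255,0,0,0,0],
    [0,0.0099,-0.0255,0,0,0,0],
    [0,0.0099,-0.0255,0,0,0,0],
    [0,0.0099,-0.0255,0,0,0,0],
    [0,0.0099,-0.0255,0,0,0,0],
    [0,0.0099,-0.0255,0,0,0,0],
    [0,0.0099,-0.0255,0,0,0,0],
    [0,0.0099,-0.0255,0,0,0,0],
    [0,0.0099,-0.0255,0,0,0,0],
    [0,0.0099,-0.0255,0,0,0,0],
    [0,0.0099,-0.0255,0,0,0,0],
    [0,0.0099,-0.0255,0,0,0,0],
    [0,0.0099,-0.0255,0,0,0,0],
    [0,0,0,0,0,0,0],
  ],
)

```text
time_s: 7.45
tcp_pos: [0.4666, -0.2777, 0.1311]
eef_rot: [-180.0, -0.0, -154.9]
contact_force: [-0.2, 0.1, 0.6]
gripper_width: 0.0005
gripper_force: 0.0
```

Request:
apply_moves(
  targets=[
    [0,0,0,0,0,0,0],
    [0,0,0,0,0,0,0],
  ],
)

```text
time_s: 7.62
tcp_pos: [0.466, -0.2741, 0.1311]
eef_rot: [180.0, -0.0, -154.9]
contact_force: [-1.1, -0.5, -0.2]
gripper_width: -0.0
gripper_force: 0.0
```

Run:
```python
from plant import get_state,capture
from h import *
c=capture("top");c2=capture("scene");s=get_state();print(s["tcp_pos"],s["contact_force"])
for cc,n in((c,"top"),(c2,"scene")):
    m,uv,a=blob(cc,"green",PX[n]["green"]);v,u=np.nonzero(m);Z=cc["range_z"][v,u]
    W=(cc["T"][:3,:3]@(np.linalg.inv(cc["camera_matrix"])@np.array([u,v,1+0*u])*Z)).T+cc["T"][:3,3];t=W[W[:,2]>.036]
    print(n,uv,np.median(t,0),len(t),"zmax",np.percentile(W[:,2],90))
a=c2["frame"][160:350,170:410];b=c["frame"][200:300,230:430]
cv2.imwrite("pics/g2.png",np.hstack([cv2.resize(a,(380,300),interpolation=2),cv2.resize(b,(420,300),interpolation=2)])[...,::-1])
```

```text
[ 0.46636032 -0.27352343  0.13151938] [ 0.08196188 -0.94960243 -0.63774732]
top (271.2300884955752, 267.7699115044248) [0.4379482  0.10929821 0.04044064] 81 zmax 0.04464597031002313
scene (329.3103448275862, 203.23275862068965) [0.4441309  0.10782191 0.03841989] 76 zmax 0.04109848475776867
```

View pics/g2.png

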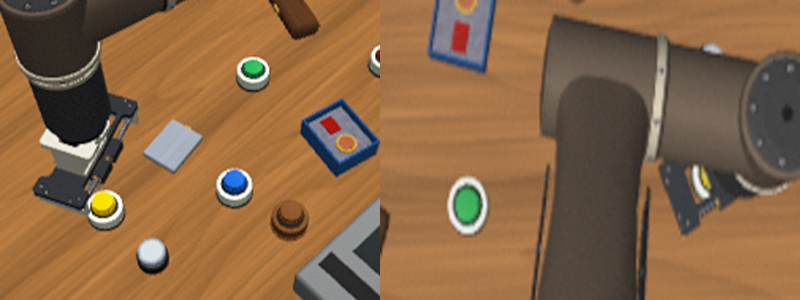

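Green has dropped about 10 mm and hasn't moved sideways (crop (253,72)). The gripper is above yellow, so I press it now.

Request:
apply_moves(
  targets=[
    [0,0,0,0.018,0,0,0],
    [0,0,0,0.018,0,0,0],
    [0,0,0,0.016,0,0,0],
    [0,0,0,0.002,0,0,0],
    [0,0,0,0.002,0,0,0],
    [0,0,0,0.002,0,0,0],
    [0,0,0,0.002,0,0,0],
    [0,0,0,0.001,0,0,0],
    [0,0,0,0.001,0,0,0],
    [0,0,0,0.001,0,0,0],
    [0,0,0,0.001,0,0,0],
    [0,0,0,0.001,0,0,0],
    [0,0,0,0.001,0,0,0],
    [0,0,0,0.001,0,0,0],
    [0,0,0,0.001,0,0,0],
    [0,0,0,0.001,0,0,0],
    [0,0,0,0.001,0,0,0],
    [0,0,0,0.001,0,0,0],
    [0,0,0,0,0,0,0],
    [0,0,0,0,0,0,0],
  ],
)

```text
time_s: 9.38
tcp_pos: [0.4668, -0.2743, 0.0606]
eef_rot: [-180.0, 0.0, -154.8]
contact_force: [0.5, 1.0, 2.6]
gripper_width: 0.0008
gripper_force: 1.6
```

Request:
apply_moves(
  targets=[
    [0,0,0,0.001,0,0,0],
    [0,0,0,0.001,0,0,0],
    [0,0,0,0,0,0,0],
    [0,0,0,0,0,0,0],
  ],
)

```text
time_s: 9.72
tcp_pos: [0.4668, -0.2743, 0.0586]
eef_rot: [-180.0, 0.0, -154.8]
contact_force: [1.0, -0.5, 3.6]
gripper_width: 0.0004
gripper_force: 1.7
```

Request:
apply_moves(
  targets=[
    [0,0,0,0.001,0,0,0],
    [0,0,0,0.001,0,0,0],
    [0,0,0,0,0,0,0],
    [0,0,0,0,0,0,0],
  ],
)

```text
time_s: 10.05
tcp_pos: [0.4668, -0.2743, 0.0568]
eef_rot: [-180.0, 0.0, -154.8]
contact_force: [0.5, 0.4, 6.2]
gripper_width: 0.0004
gripper_force: 3.1
```

Yellow is at its stop. I lift and move to blue.

Request:
apply_moves(
  targets=[
    [0,0,0,-0.004,0,0,0],
    [0,0,0,-0.011,0,0,0],
    [0,0,0,-0.02,0,0,0],
    [0,0,0,-0.02,0,0,0],
    [0,0,0,-0.02,0,0,0],
    [0,-0.0237,0.0143,0,0,0,0],
    [0,-0.0237,0.0143,0,0,0,0],
    [0,-0.0237,0.0143,0,0,0,0],
    [0,-0.0237,0.0143,0,0,0,0],
    [0,-0.0237,0.0143,0,0,0,0],
    [0,-0.0237,0.0143,0,0,0,0],
    [0,-0.0237,0.0143,0,0,0,0],
    [0,-0.0237,0.0143,0,0,0,0],
    [0,0,0,0,0,0,0],
    [0,0,0,0,0,0,0],
    [0,0,0,0,0,0,0],
  ],
)

```text
time_s: 11.38
tcp_pos: [0.5882, -0.0901, 0.1308]
eef_rot: [179.9, -0.1, -154.8]
contact_force: [-0.1, 0.4, -0.1]
gripper_width: 0.0004
gripper_force: 0.0
```

Run:
```python
from plant import get_state,capture
from h import *
c=capture("top");c2=capture("scene");s=get_state();print(s["tcp_pos"],s["contact_force"])
for cc,n in((c,"top"),(c2,"scene")):
    m,uv,a=blob(cc,"yellow",PX[n]["yellow"]);v,u=np.nonzero(m);Z=cc["range_z"][v,u]
    if not len(u):continue
    W=(cc["T"][:3,:3]@(np.linalg.inv(cc["camera_matrix"])@np.array([u,v,1+0*u])*Z)).T+cc["T"][:3,3];t=W[W[:,2]>.036]
    print(n,uv,np.median(t,0),len(t),"zmax",np.percentile(W[:,2],90))
a=c2["frame"][160:350,170:410]
cv2.imwrite("pics/g3.png",cv2.resize(a,(480,380),interpolation=2)[...,::-1])
```

```text
[ 0.58833517 -0.09072173  0.1311978 ] [0.36910572 0.20496535 0.02585053]
top (388.27777777777777, 257.3222222222222) [ 0.46695171 -0.27369418  0.03930419] 67 zmax 0.04341585948243813
scene (235.11764705882354, 288.43697478991595) [ 0.47015898 -0.2744532   0.03890481] 97 zmax 0.04114334275945684
```

View pics/g3.png

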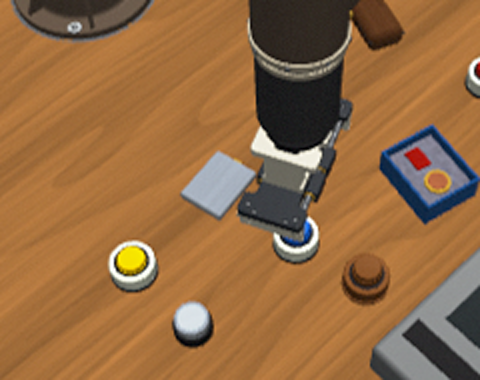

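Yellow is down and still in place (crop (132,262)), and the gripper is above blue (297,237). I press blue.

Request:
apply_moves(
  targets=[
    [0,-0.001,0,0.018,0,0,0],
    [0,0,0,0.018,0,0,0],
    [0,0,0,0.016,0,0,0],
    [0,0,0,0.002,0,0,0],
    [0,0,0,0.002,0,0,0],
    [0,0,0,0.002,0,0,0],
    [0,0,0,0.002,0,0,0],
    [0,0,0,0.001,0,0,0],
    [0,0,0,0.001,0,0,0],
    [0,0,0,0.001,0,0,0],
    [0,0,0,0.001,0,0,0],
    [0,0,0,0.001,0,0,0],
    [0,0,0,0.001,0,0,0],
    [0,0,0,0.001,0,0,0],
    [0,0,0,0.001,0,0,0],
    [0,0,0,0.001,0,0,0],
    [0,0,0,0.001,0,0,0],
    [0,0,0,0.001,0,0,0],
    [0,0,0,0,0,0,0],
    [0,0,0,0,0,0,0],
  ],
)

```text
time_s: 13.15
tcp_pos: [0.5905, -0.0895, 0.0605]
eef_rot: [-180.0, 0.0, -154.8]
contact_force: [0.7, 0.9, 3.8]
gripper_width: 0.0002
gripper_force: 1.7
```

Request:
apply_moves(
  targets=[
    [0,0,0,0.001,0,0,0],
    [0,0,0,0.001,0,0,0],
    [0,0,0,0.001,0,0,0],
    [0,0,0,0,0,0,0],
    [0,0,0,0,0,0,0],
  ],
)

```text
time_s: 13.57
tcp_pos: [0.5905, -0.0896, 0.0576]
eef_rot: [-180.0, 0.0, -154.8]
contact_force: [1.2, 0.3, 5.0]
gripper_width: 0.0006
gripper_force: 2.1
```

Request:
apply_moves(
  targets=[
    [0,0,0,0.001,0,0,0],
    [0,0,0,0,0,0,0],
    [0,0,0,0,0,0,0],
  ],
)

```text
time_s: 13.82
tcp_pos: [0.5905, -0.0896, 0.0568]
eef_rot: [-180.0, 0.0, -154.8]
contact_force: [-0.1, 0.4, 6.7]
gripper_width: 0.0007
gripper_force: 3.1
```

Request:
apply_moves(
  targets=[
    [0,0,0,-0.004,0,0,0],
    [0,0,0,-0.01,0,0,0],
    [0,0,0,-0.02,0,0,0],
    [0,0,0,-0.02,0,0,0],
    [0,0,0,-0.03,0,0,0],
    [0,0,0,-0.03,0,0,0],
    [0,0,0,-0.03,0,0,0],
    [0,0.02,-0.02,0,0,0,0],
    [0,0.02,-0.02,0,0,0,0],
    [0,0.02,-0.02,0,0,0,0],
    [0,0.02,-0.02,0,0,0,0],
    [0,0.02,-0.02,0,0,0,0],
    [0,0.02,-0.02,0,0,0,0],
    [0,0,0,0,0,0,0],
    [0,0,0,0,0,0,0],
    [0,0,0,0,0,0,0],
  ],
)

```text
time_s: 15.15
tcp_pos: [0.5323, -0.2493, 0.2006]
eef_rot: [180.0, -0.0, -154.9]
contact_force: [0.9, 0.1, 1.0]
gripper_width: 0.0003
gripper_force: 0.0
```

Run:
```python
from plant import get_state,capture
from h import *
c=capture("top");c2=capture("scene");s=get_state();print(s["tcp_pos"],s["contact_force"])
for k in H:
  for cc,n in((c,"top"),(c2,"scene")):
    m,uv,a=blob(cc,k,PX[n][k]);v,u=np.nonzero(m);Z=cc["range_z"][v,u]
    if not len(u):continue
    W=(cc["T"][:3,:3]@(np.linalg.inv(cc["camera_matrix"])@np.array([u,v,1+0*u])*Z)).T+cc["T"][:3,3];t=W[W[:,2]>.036]
    print(k,n,np.round(uv,1),np.median(t,0).round(4),len(t),"zmax",np.percentile(W[:,2],90).round(4))
cv2.imwrite("pics/end.png",c2["frame"][...,::-1])
```

```text
[ 0.53282742 -0.24860122  0.20059779] [0.11924156 0.08847557 0.43557986]
green top [271.2 267.8] [0.4381 0.1096 0.0406] 80 zmax 0.0449
green scene [329.3 203.2] [0.4442 0.1082 0.0386] 77 zmax 0.0409
yellow top [388.2 257.4] [ 0.467  -0.2742  0.0405] 66 zmax 0.044
yellow scene [233.3 291.7] [ 0.4755 -0.2839  0.0383] 32 zmax 0.0404Traceback (most recent call last):
  File "<stdin>", line 6, in <module>
  File "h.py", line 16, in blob
    M=cv2.moments(m,True);return m,(M["m10"]/M["m00"],M["m01"]/M["m00"]),M["m00"]
                                    ~~~~~~~~^~~~~~~~~
ZeroDivisionError: float division by zero
```

The arm blocks the top camera's view of blue, so I'm checking with the scene camera.

Run:
```python
from plant import capture
from h import *
cc=capture("scene");m,uv,a=blob(cc,"blue",PX["scene"]["blue"]);v,u=np.nonzero(m);Z=cc["range_z"][v,u]
W=(cc["T"][:3,:3]@(np.linalg.inv(cc["camera_matrix"])@np.array([u,v,1+0*u])*Z)).T+cc["T"][:3,3];t=W[W[:,2]>.036]
print(uv,np.median(t,0),len(t),np.percentile(W[:,2],90))
cv2.imwrite("pics/end2.png",cc["frame"][...,::-1])
```

```text
(317.6358024691358, 275.75925925925924) [ 0.59378894 -0.09230438  0.03852203] 101 0.04033572944034216
```

View pics/end2.png

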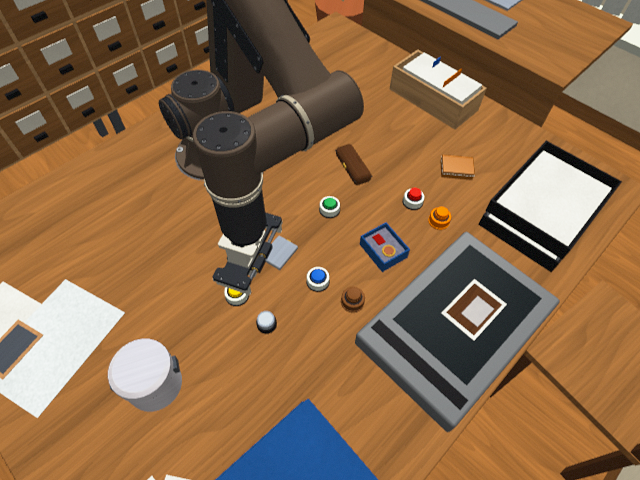

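Green (330,205), yellow (236,293) and blue (318,277) are all down. Red (414,196) is still up, the exhibits haven't moved, and the arm is clear.

```bash
python3 -c "from plant import close_job;print(close_job())"
```

```text
the job is handed in; nothing more can be done
None
```

The green, yellow and blue switches were pressed to their stops in that order, the red switch and the exhibits were left alone, and the job is handed in.

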